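Build an interlocking pile of angle brackets

ROBOT

A 6-joint arm with a two-finger parallel gripper is mounted at the origin on a cart in front of the work surface, level with it; the furniture and walls round the work are solid. World frame = base frame: x ahead of the robot, y to its left, z up, the work surface at z = 0. Lengths are in m, angles in rad, forces in N, time in s.
With the tool pointing down it reaches from about 0.35 to 0.725 m from the base axis. Payload 6 kg.
Tool frame: the origin (TCP) lies midway between the tips of the shut fingers; the grasp point (between the pads) lies 19 mm behind it; z points along the fingers, y is the line along which they close (so a half turn about z gives the same grasp; the last joint's range is limited). The gripper opens to 85 mm and grips with 20 to 120 N. Pads are 22 mm wide; open, the fingers measure 114 mm over their backs; the gripper's body (76 mm by 85 mm) begins 54 mm behind the grasp point. The pads swing forward as they close: fully open they stand 13 mm farther back than shut.
Start: joints at [1.675, 0.04, 0.085, 0, -1.615, -0.334], TCP at [0.137, 0.584, 0.231] pointing down, gripper open.
Joint ranges: [-2.56, 2.56], [-1.29, 2.01], [-1.08, 1.49], [-3.29, 1.98], [-2.81, -0.18], [-2.99, 2.99]. Speed limits (rad/s): [2.57, 2.57, 3.01, 3.14, 3.14, 3.14].

INTERFACE

Orientations are given as a unit quaternion [w, x, y, z].
In Python, from plant import r, capture, camera_model, finish_job gives the robot as it stands.
- The arm moves only by the tool move_arm, never from a script. Its argument "series" is a list of rows, each an object with "dr": the turn, a rotation vector about the world's x, y, z each as a share of 60 degrees, from -1 to 1, a list of three; "xyz": the shift along the world's x, y, z each as a share of 50 cm, from -1 to 1, a list of three; "claw": the opening, from -1 (shut) to 1 (fully open). A call has 1 to 5 rows; each row is the pose to reach, as a shift and turn from the pose commanded when the call began; what a row does not reach only later rows make up. A row lasts 1/10 s, in which the tool goes at most 50 mm and 8.59 degrees, less where a joint would pass 70% of its speed; a pose out of reach is approached as far as the arm can. A call with a number of a shift or a turn outside -1 to 1 is refused whole. A call with a gripper value outside its range is refused whole. The fingers move at their own pace and stop on an object; "squeeze" is the grip in N (left out, the last holds). Time passes only in rows, so rows that repeat a pose let the fingers close. It gives the time, the measured TCP pose, the force, the opening and the grip force at its end, in the units of the state.
- r.state(): the state, without advancing time (a new reading comes with each control period).
- capture(name): name is "scene" or "top"; returns the picture (400x640x3 uint8, red, green, blue); there is no depth.
- camera_model(name): a dict with "fx", "fy", "cx", "cy" (pixels), "xyz" and "orientation" of the camera in the world. Camera axes: x right, y up, looking along -z (the intrinsics and any distortion apply to the point x, -y, -z); pixel columns grow to the right and rows downward; lengths in m; the calibration is good to about 2 mm. A picture is of the moment at which its call begins. camera_model takes no time and is no camera call.
- finish_job(): hands the job in; it is judged then, once.
The state is a dict: "time": time; "q": joint angles; "qvel": joint speeds; "tau": joint torques, N m; "ee_pos": TCP position; "orientation": TCP orientation; "force": force on the tool from outside, world axes, zero at the start; "torque": the same for the moment, N m; "opening": finger opening in m; "grasp_force": force on a finger pad.
Only numpy, scipy, OpenCV 4.12 (cv2) and the standard library are available. Lean on these libraries where they do the work, as an engineer would, in place of code of your own. Each camera call takes 0.05 s, during which the arm holds its last target. There are 200 camera calls.

TASK

On the grey stacking stand, pile the three L-shaped brackets in alternating directions, sliding them rather than lifting them. First push the bracket on the low deck across onto the one lying in the middle, until its free end meets that bracket's lip; then push the bracket on the high deck across on top, until its free end meets the second bracket's lip, without shoving the second one back out. Leave the pile flat, square and lined up, and do not knock over or push about the jar, the little bottle or the forceps nearby.

Things in the scene. Friction and masses are not known exactly. Their poses are not given: they have to be found in the camera images.
- stand: stacking stand, fixed: dark base plate 96 (its x) by 290 mm (its y), 6 mm thick, with a grey deck at either end, each 90 mm wide without rails, and an open seat between. Origin: underside of the plate, under the middle of the seat; z up. Seat floor at z = 6 mm. A low stop and side strips (up to z = 14 mm) keep the seated bracket from sliding towards the high deck or sideways
- low_deck (a point): middle of the low deck's inner edge, on its top (z = 19 mm, y = -51 mm in the stand's frame); the deck runs 94 mm from here to the stand's -y, level, 1 mm above the foot of the seated bracket
- high_deck (a point): middle of the high deck's inner edge, on its top (z = 31 mm, y = +41 mm in the stand's frame); the deck runs 97 mm from here to the stand's +y, level, 1 mm above the lip of the seated bracket
- bracket_a: bare metal L-shaped bracket, lying in the seat, axes as the stand's: flat foot 60 (x) by 70 (y) by 12 mm thick; across its +y end a lip 12 mm thick that rises to 24 mm above the underside. Origin: centre of the underside, so lip from y = +23 to +35 mm, free end at y = -35 mm; z up. Lip towards the high deck
- bracket_b: bracket like bracket_a (same size, origin and axes), 0.13 to 0.21 kg, loose on the low deck, free end towards the seat, lip (+y) away from it; up to 6 mm off centre and 0.2 rad askew. Properly piled, its origin is at y = -12, z = 12 mm in bracket_a's frame
- bracket_c: bracket like bracket_a (same size, origin and axes), 0.13 to 0.21 kg, loose on the high deck, free end towards the seat, lip (+y) away from it; up to 6 mm off centre and 0.2 rad askew. Properly piled, it lies on bracket_b's foot and bracket_a's lip, its origin 24 mm straight above bracket_a's
- bracket_b_lip (a point): middle of the top of bracket_b's lip (y = +29, z = 24 mm in its frame)
- bracket_c_lip (a point): middle of the top of bracket_c's lip (y = +29, z = 24 mm in its frame)
- jar: loose glass specimen jar, 47 mm across, 45 mm high, on the bench on the far side of the stand, 10 to 12 cm from the stand's middle line; origin at the centre of its underside. A bystander
- dropper: loose small brown bottle with a black cap, 28 mm across, 62 mm high, on the bench on the far side of the stand; origin at the centre of its underside. A bystander
- tweezers: loose forceps, 13x116x9 mm, lying on the bench on the robot's side of the stand; origin at the middle of the underside. A bystander
Not all that is in view belongs to the job. What is shaped like the bracket_b but blue or purple is not meant.

How it is judged:
On the way, in this order (a step that is already met when the one before it is completed fails the run):
1. the low-deck bracket lies flat on the seated one, facing the other way, its free end at that bracket's lip (x of bracket_b in the frame of bracket_a between -0.01 and 0.01 m and y of bracket_b in the frame of bracket_a between -0.018 and -0.009 m and z of bracket_b in the frame of bracket_a between 0.0095 and 0.0145 m and y of bracket_b_lip in the frame of bracket_a below -0.03 m and angle between the y axis of bracket_b and the y axis of bracket_a, either way round below 0.12 rad and angle between each of bracket_b, bracket_a's own z axis and vertical below 0.06 rad and distance between bracket_a and stand below 0.012 m), for 0.2 s.
2. the high-deck bracket lies flat on top, facing as the bottom one, its free end at the second bracket's lip (all of step 1 and x of bracket_c in the frame of bracket_b between -0.01 and 0.01 m and y of bracket_c in the frame of bracket_b between -0.018 and -0.009 m and z of bracket_c in the frame of bracket_b between 0.0095 and 0.0145 m and y of bracket_c_lip in the frame of bracket_a above 0.02 m and angle between the y axis of bracket_c and the y axis of bracket_b, either way round below 0.12 rad and angle between bracket_c's own z axis and vertical below 0.06 rad), for 0.2 s.
At the end, for the whole second after the job is handed in: All three brackets rest still and flat (0.06 rad) in one pile on the seat, lips alternating: each upper one opposite to the one below, its free end within 6 mm of that one's lip, sides within 10 mm, square within 0.12 rad; bracket_a still in its seat (within 10 mm) (all of step 2 and linear speed of each of bracket_a, bracket_b, bracket_c below 0.01 m/s); the robot touches nothing.
It fails at once if bracket_b or bracket_a lifted instead of slid (more than about 20 mm above where it started) (height (world z) of bracket_b above 0.04 m or height (world z) of bracket_a above 0.026 m).
It fails at once if bracket_c lifted instead of slid (more than 20 mm above its deck) (height (world z) of bracket_c above 0.052 m).
It fails at once if a bystander shifted by more than 25 mm or knocked over (distance of any of jar, dropper, tweezers from where it was at the start of the episode above 0.025 m or angle between any of jar, dropper's own z axis and vertical above 0.5 rad).
It also fails if it takes over 48 s, if anything falls off the work surface, if the arm or the gripper's body presses on something with over 40 N, if the wrist force passes 120 N, or if a joint passes its speed limit or range.

## Working session

There is one attempt and no reset: what is moved stays moved. The work goes in short steps, Python scripts to look and compute and a tool call to move; the robot and the scene stay as the last step left them, time stands still between calls to the robot, and variables do not carry over. Pictures are saved under pics/ and viewed, at most 10 in all, crops included, and the job is handed in when it is done.

Besides the shell and the picture viewer there is one more tool, called after "Request:" in YAML: its name, and indented under it one key for each argument. move_arm: Moves the arm, as the interface text tells. Its arguments: {"type":"object","properties":{"series":{"type":"array","items":{"type":"object","properties":{"dr":{"type":"array","items":{"type":"number","minimum":-1,"maximum":1}},"xyz":{"type":"array","items":{"type":"number","minimum":-1,"maximum":1}},"claw":{"type":"number"}}}},"squeeze":{"type":"number"}},"required":["series"]}

```bash
mkdir -p pics
python3 - <<'E'
from plant import r,capture,camera_model
import cv2
for n in("scene","top"):
    cv2.imwrite(f"pics/{n}0.png",cv2.cvtColor(capture(n),cv2.COLOR_RGB2BGR)); print(camera_model(n))
s=r.state();print(s)
E
```

```text
{'fx': 424.45197084566126, 'fy': 424.45197084566126, 'cx': 320.78876137599684, 'cy': 199.66579069652963, 'xyz': array([-0.04126797, -0.38828597,  0.50213641]), 'orientation': array([ 0.79859943,  0.48209564, -0.17651333, -0.3141111 ])}
{'fx': 445.3158418602436, 'fy': 445.3158418602436, 'cx': 317.2875055262708, 'cy': 204.47504176772165, 'xyz': array([0.40206417, 0.22894548, 0.90122541]), 'orientation': array([ 0.70651766,  0.04071876, -0.03597841, -0.70560636])}
{'time': 0.1, 'q': array([ 1.67472956e+00,  4.07475610e-02,  8.39037761e-02, -4.29592813e-04,
       -1.61549121e+00, -3.33717160e-01]), 'qvel': array([ 1.58668248e-04,  5.85958158e-04,  3.18296828e-03,  9.44979269e-04,
       -9.95716590e-05, -1.53479776e-04]), 'tau': array([-5.04013267e-03, -3.69346941e+01,  3.48282659e+01,  6.95171848e+00,
       -4.63840464e-03,  1.04127182e-06]), 'ee_pos': array([0.13650411, 0.58396002, 0.23037311]), 'orientation': array([ 7.97571553e-04,  9.93407940e-01, -1.14629960e-01, -4.24626050e-05]), 'force': array([ 0.49000769,  0.33513994, -0.41664028]), 'torque': array([ 0.0354073 , -0.01992734, -0.01253769]), 'grasp_force': 0.0, 'opening': 0.0854203316686165}
```

View pics/scene0.png

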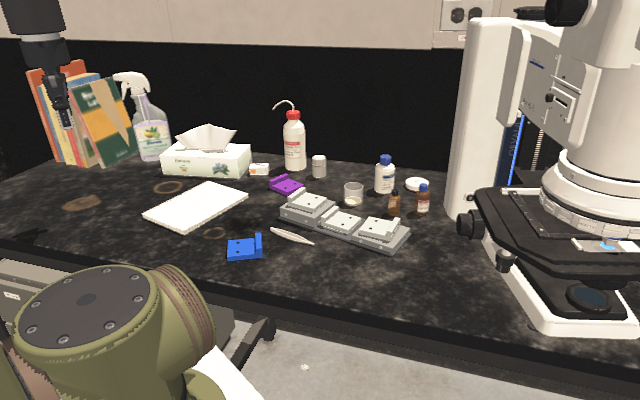

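View pics/top0.png

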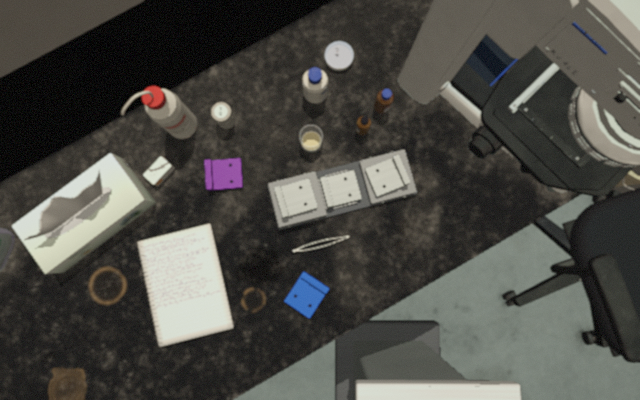

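Run:
```python
import cv2,numpy as np
a=cv2.imread("pics/top0.png")[110:260,255:430]; b=cv2.imread("pics/scene0.png")[170:260,260:430]
cv2.imwrite("pics/tc.png",cv2.resize(a,(700,600),interpolation=cv2.INTER_CUBIC))
cv2.imwrite("pics/sc.png",cv2.resize(b,(765,405),interpolation=cv2.INTER_CUBIC))
```

```text
(no output)
```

View pics/tc.png

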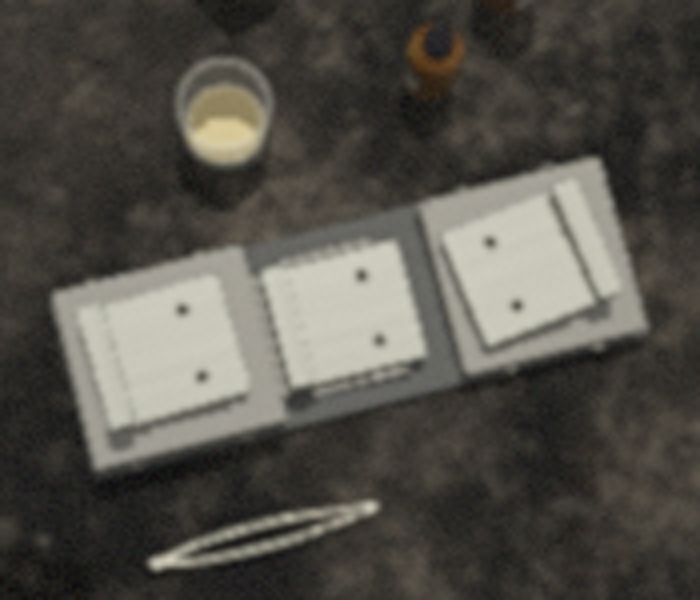

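View pics/sc.png

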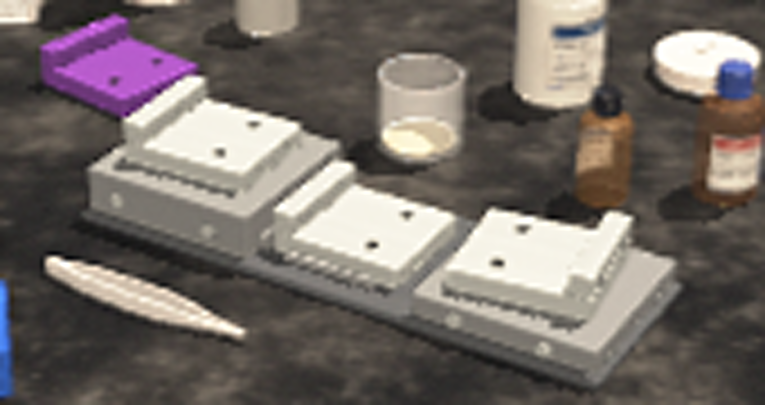

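```bash
cat > h.py <<'E'
import numpy as np,cv2
from scipy.spatial.transform import Rotation as R
from plant import r,capture,camera_model
def ray(n,px,z):
    c=camera_model(n);px=np.atleast_2d(px).astype(float)
    o=np.roll(c["orientation"],-1)
    d=np.c_[(px[:,0]-c["cx"])/c["fx"],-(px[:,1]-c["cy"])/c["fy"],-np.ones(len(px))]
    d=R.from_quat(o).apply(d);t=(z-c["xyz"][2])/d[:,2]
    return (c["xyz"]+d*t[:,None])[:,:2]
def proj(n,P):
    c=camera_model(n);o=R.from_quat(np.roll(c["orientation"],-1))
    p=o.inv().apply(np.atleast_2d(P)-c["xyz"]);return np.c_[c["cx"]-c["fx"]*p[:,0]/p[:,2],c["cy"]+c["fy"]*p[:,1]/p[:,2]]
def crop(u):return np.array(u)/4+[255-.375,110-.375]
E
python3 - <<'E'
from h import *
np.set_printoptions(precision=4,suppress=True)
G=lambda u,z:ray("top",crop(u),z)
hd=G([(52,295),(243,247),(288,424),(97,470)],.031); ld=G([(418,207),(600,158),(648,332),(467,375)],.019)
for nm,p in(("hd",hd),("ld",ld)):
    print(nm,p.round(4).tolist(),[np.linalg.norm(p[i]-p[(i+1)%4]).round(4) for i in range(4)],p.mean(0))
# fit stand
loc=np.array([[45,138],[45,41],[-45,41],[-45,138],[45,-51],[45,-145],[-45,-145],[-45,-51]])/1000
P=np.r_[hd,ld]
def fit(loc,P):
    a=loc-loc.mean(0);b=P-P.mean(0);H=a.T@b
    th=np.arctan2(H[0,1]-H[1,0],H[0,0]+H[1,1]);c,s=np.cos(th),np.sin(th);M=np.array([[c,-s],[s,c]])
    t=P.mean(0)-M@loc.mean(0);return th,t,(loc@M.T+t-P)*1000
th,t,res=fit(loc,P);print("stand",th,t,res.round(1).tolist())
c,s=np.cos(th),np.sin(th);M=np.array([[c,-s],[s,c]])
br={"a":([(398,238),(427,358)],[(262,270),(290,390)],.006),"b":([(490,348),(443,240)],[(620,293),(577,178)],.019),"c":([(218,274),(250,390)],[(78,312),(115,430)],.031)}
for k,(f,l,z) in br.items():
    p=np.r_[G(f,z+.012),G(l,z+.024)]
    L=np.array([[30,-35],[-30,-35],[30,35],[-30,35]])/1000
    if k=='b': L=np.array([[30,-35],[-30,-35],[30,35],[-30,35]])/1000
    h,q,e=fit(L,p); print(k,"yaw",h,"rel",(h-th),"pos",q,"instand",M.T@(q-t),"res",e.round(1).tolist())
# jar, dropper, tweezers
for nm,u in(("jarbase",(228,145)),("drop",(432,90)),("tw1",(155,564)),("tw2",(375,507))):print(nm,M.T@(G([u],.0 if nm!="tw1" else .005)[0]-t))
E
```

```text
hd [[0.5388, 0.3331], [0.5629, 0.2388], [0.4749, 0.2165], [0.4522, 0.3099]] [np.float64(0.0974), np.float64(0.0907), np.float64(0.0961), np.float64(0.0896)] [0.5072 0.2746]
ld [[0.5855, 0.1509], [0.6107, 0.0589], [0.5222, 0.0367], [0.5005, 0.1272]] [np.float64(0.0953), np.float64(0.0913), np.float64(0.093), np.float64(0.0883)] [0.5547 0.0934]
stand 0.2549812115534411 [0.5299 0.1881] [[-0.1, -0.1], [0.2, 0.4], [1.1, -0.1], [-0.7, 0.4], [0.8, -0.8], [-0.7, 0.2], [0.8, -0.3], [-1.3, 0.2]]
a yaw 0.24324640805255057 rel -0.01173480350089054 pos [0.5306 0.1882] instand [ 0.0007 -0.0001] res [[-1.8, 0.5], [0.8, 0.0], [-0.2, 0.1], [1.3, -0.6]]
b yaw -2.754288719571619 rel -3.0092699311250604 pos [0.553  0.0967] instand [-0.0007 -0.0943] res [[-0.5, 0.7], [1.1, 0.8], [0.4, -2.1], [-1.0, 0.7]]
c yaw 0.2979794624038977 rel 0.04299825085045661 pos [0.5086 0.2757] instand [0.0015 0.0901] res [[0.3, 0.3], [-0.2, -1.6], [0.3, 0.3], [-0.3, 1.0]]
jarbase [0.104  0.0337]
drop [ 0.1055 -0.0758]
tw1 [-0.0953  0.1227]
tw2 [-0.0953  0.0084]
```

The pictures show the high deck on the left, with stand centre about (0.530, 0.188) and yaw 0.255. Bracket b is askew by about 0.13 rad and c by about 0.04. The corner residuals are under about 2 mm and the sizes match.

Request:
move_arm:
  series:
    - {"xyz":[0.31,-0.392,0],"dr":[0,0,-0.346],"claw":-0.06}
    - {"xyz":[0.31,-0.392,0],"dr":[0,0,-0.346],"claw":-0.06}
    - {"xyz":[0.31,-0.392,0],"dr":[0,0,-0.346],"claw":-0.06}
    - {"xyz":[0.31,-0.392,0],"dr":[0,0,-0.346],"claw":-0.06}
    - {"xyz":[0.31,-0.392,0],"dr":[0,0,-0.346],"claw":-0.06}

```text
time: 0.6
ee_pos: [0.2923, 0.3864, 0.231]
orientation: [0.0, 0.957, -0.291, -0.0]
force: [0.7, 0.8, 0.2]
opening: 0.0399
grasp_force: 0.0
```

Run:
```python
from h import *
# where would microscope knob (scene 468,227 / top ~480,145) and stage corner (scene 484,196) lie
for z in(.05,.08,.12,.16):print(z,ray("scene",[(468,227),(473,190),(485,262)],z).round(3).tolist(),ray("top",[(478,143),(487,110),(560,185)],z).round(3).tolist())
s=r.state();print(s["ee_pos"],s["opening"],s["orientation"])
```

```text
0.05 [[0.65, -0.048], [0.801, 0.03], [0.568, -0.129]] [[0.616, -0.078], [0.682, -0.098], [0.533, -0.232]]
0.08 [[0.604, -0.07], [0.745, 0.002], [0.528, -0.147]] [[0.608, -0.067], [0.672, -0.087], [0.528, -0.216]]
0.12 [[0.543, -0.1], [0.671, -0.035], [0.474, -0.169]] [[0.598, -0.053], [0.659, -0.071], [0.522, -0.195]]
0.16 [[0.481, -0.131], [0.596, -0.072], [0.42, -0.192]] [[0.588, -0.038], [0.646, -0.056], [0.516, -0.173]]
[0.29231122 0.38638667 0.23099428] 0.03993067906481563 [ 1.32295339e-04  9.56578529e-01 -2.91474692e-01 -6.99325914e-05]
```

Request:
move_arm:
  series:
    - {"xyz":[0.277,-0.348,-0.06],"dr":[0,0,-0.346]}
    - {"xyz":[0.277,-0.348,-0.06],"dr":[0,0,-0.346]}
    - {"xyz":[0.277,-0.348,-0.06],"dr":[0,0,-0.346]}
    - {"xyz":[0.277,-0.348,-0.06],"dr":[0,0,-0.346]}
    - {"xyz":[0.277,-0.348,-0.06],"dr":[0,0,-0.346]}

```text
validation failed for argument at $.se...
```

Request:
move_arm:
  series:
    - {"xyz":[0.277,-0.348,-0.12],"dr":[0,0,-0.346]}
    - {"xyz":[0.277,-0.348,-0.12],"dr":[0,0,-0.346]}
    - {"xyz":[0.277,-0.348,-0.12],"dr":[0,0,-0.346]}
    - {"xyz":[0.277,-0.348,-0.12],"dr":[0,0,-0.346]}
    - {"xyz":[0.277,-0.348,-0.12],"dr":[0,0,-0.346]}

```text
validation failed for argument at $.se...
```

```bash
cat >> h.py <<'E'
th=0.255;M=np.array([[np.cos(th),-np.sin(th)],[np.sin(th),np.cos(th)]]);t=np.array([.5299,.1881])
def go(x,y,z):
    s=r.state();d=np.r_[t+M@[x,y],z]-s["ee_pos"];print("need share",(d/.5).round(4))
def st():
    s=r.state();o=R.from_quat(np.roll(s["orientation"],-1)).as_matrix()
    print("t",s["time"],"stand xy",(M.T@(s["ee_pos"][:2]-t)).round(4),"z",s["ee_pos"][2].round(4),"toolY angle",np.arctan2(o[1,1],o[0,1]).round(4),"open",s["opening"],"F",M.T@s["force"][:2],s["force"][2])
E
python3 -c "
from h import *
st();go(0,-.155,.023)"
```

```text
t 0.6 stand xy [-0.1799  0.2518] z 0.231 toolY angle -2.1623 open 0.03993067906481563 F [0.88579915 0.57667682] 0.2158212763947671
need share [ 0.5534 -0.6965 -0.416 ]
```

Request:
move_arm:
  series:
    - {"xyz":[0.277,-0.348,-0.06],"dr":[0,0,-0.346],"claw":-0.06}
    - {"xyz":[0.277,-0.348,-0.06],"dr":[0,0,-0.346],"claw":-0.06}
    - {"xyz":[0.277,-0.348,-0.06],"dr":[0,0,-0.346],"claw":-0.06}
    - {"xyz":[0.277,-0.348,-0.06],"dr":[0,0,-0.346],"claw":-0.06}
    - {"xyz":[0.277,-0.348,-0.06],"dr":[0,0,-0.346],"claw":-0.06}

```text
time: 1.1
ee_pos: [0.4313, 0.2112, 0.2004]
orientation: [0.001, 0.888, -0.46, -0.0]
force: [0.9, 0.6, 0.5]
opening: 0.0406
grasp_force: 0.0
```

Request:
move_arm:
  series:
    - {"xyz":[0.277,-0.348,-0.12],"dr":[0,0,-0.346],"claw":-0.06}
    - {"xyz":[0.277,-0.348,-0.12],"dr":[0,0,-0.346],"claw":-0.06}
    - {"xyz":[0.277,-0.348,-0.12],"dr":[0,0,-0.346],"claw":-0.06}
    - {"xyz":[0.277,-0.348,-0.12],"dr":[0,0,-0.346],"claw":-0.06}
    - {"xyz":[0.277,-0.348,-0.12],"dr":[0,0,-0.346],"claw":-0.06}

```text
time: 1.6
ee_pos: [0.5692, 0.0374, 0.1392]
orientation: [0.001, 0.79, -0.613, -0.001]
force: [0.5, 0.6, -0.0]
opening: 0.0401
grasp_force: 0.0
```

```bash
python3 -c "
from h import *
st();go(0,-.155,.023)"
```

```text
t 1.6 stand xy [ 0.     -0.1558] z 0.1392 toolY angle -2.8898 open 0.0400535370750589 F [0.64101612 0.47913003] -0.02630854021514647
need share [-0.0004  0.0015 -0.2324]
```

Request:
move_arm:
  series:
    - {"xyz":[0,0,-0.1],"dr":[0,0,0],"claw":-0.06}
    - {"xyz":[0,0,-0.2],"dr":[0,0,0],"claw":-0.06}
    - {"xyz":[0,0,-0.23],"dr":[0,0,0],"claw":-0.06}
    - {"xyz":[0,0,-0.23],"dr":[0,0,0],"claw":-0.06}

```text
time: 2.0
ee_pos: [0.567, 0.0396, 0.0239]
orientation: [0.002, 0.791, -0.612, -0.001]
force: [-0.2, 0.5, 1.7]
opening: 0.0401
grasp_force: 0.0
```

Request:
move_arm:
  series:
    - {"xyz":[-0.005,0.0194,0],"dr":[0,0,0],"claw":-0.06}
    - {"xyz":[-0.0101,0.0387,0],"dr":[0,0,0],"claw":-0.06}
    - {"xyz":[-0.0151,0.0581,0],"dr":[0,0,0],"claw":-0.06}
    - {"xyz":[-0.0202,0.0774,0],"dr":[0,0,0],"claw":-0.06}

```text
time: 2.4
ee_pos: [0.5596, 0.0801, 0.0287]
orientation: [-0.001, 0.791, -0.612, 0.001]
force: [0.1, -2.9, 2.7]
opening: 0.0401
grasp_force: 1.6
```

Run:
```python
from h import *
st()
a=capture("top");b=capture("scene")
a=cv2.resize(a[110:260,255:430],(700,600),interpolation=cv2.INTER_CUBIC)
cv2.imwrite("pics/p1.png",a[...,::-1])
```

```text
t 2.4 stand xy [ 0.0015 -0.112 ] z 0.0287 toolY angle -2.8868 open 0.040122083771140016 F [-0.6748138  -2.86986738] 2.6682645691877758
```

View pics/p1.png

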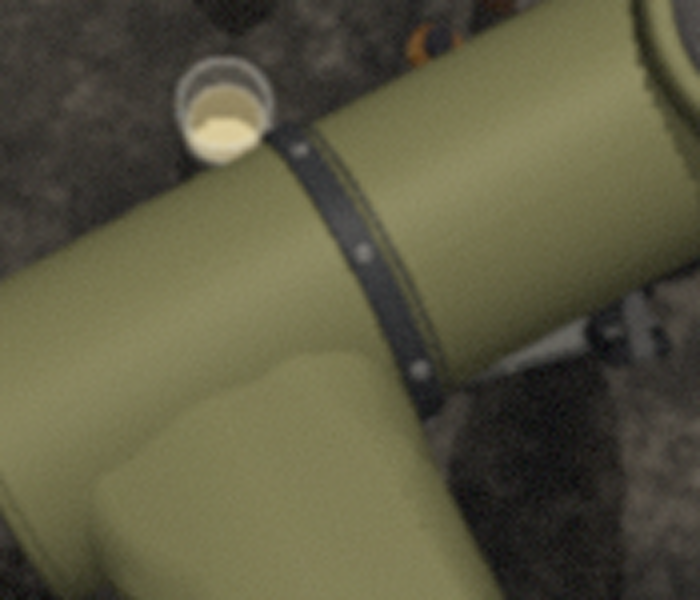

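Request:
move_arm:
  series:
    - {"xyz":[0,0,0],"dr":[0,0,0],"claw":-0.06}
    - {"xyz":[0,0,0],"dr":[0,0,0],"claw":-0.06}

```text
time: 2.7
ee_pos: [0.5583, 0.0791, 0.026]
orientation: [0.0, 0.791, -0.612, -0.0]
force: [0.3, -0.2, -0.9]
opening: 0.0399
grasp_force: 0.0
```

Run:
```python
from h import *
st()
b=capture("scene");b=cv2.resize(b[150:280,250:450],(800,520),interpolation=cv2.INTER_CUBIC)
cv2.imwrite("pics/p2.png",b[...,::-1])
```

```text
t 2.7 stand xy [ 0.     -0.1126] z 0.026 toolY angle -2.8875 open 0.03986655854979091 F [ 0.22592546 -0.2770373 ] -0.8668169516028507
```

View pics/p2.png

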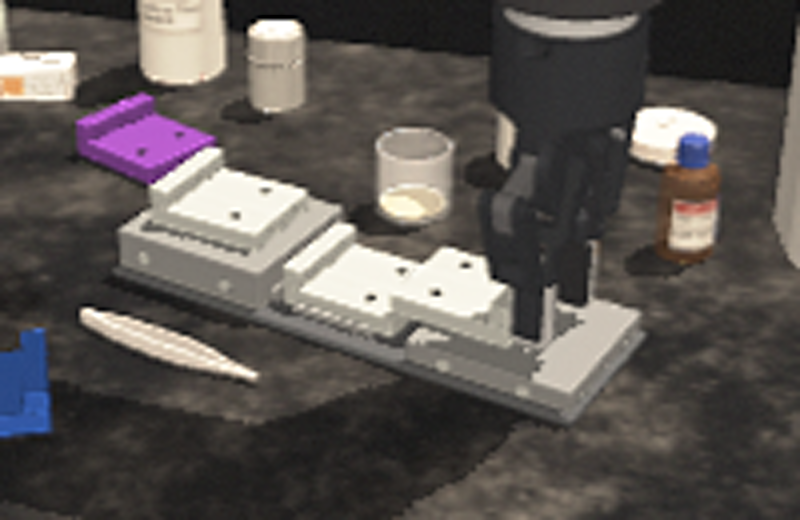

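Request:
move_arm:
  series:
    - {"xyz":[-0.005,0.0194,-0.004],"dr":[0,0,0],"claw":-0.06}
    - {"xyz":[-0.0101,0.0387,-0.004],"dr":[0,0,0],"claw":-0.06}
    - {"xyz":[-0.0151,0.0581,-0.004],"dr":[0,0,0],"claw":-0.06}
    - {"xyz":[-0.0202,0.0774,-0.004],"dr":[0,0,0],"claw":-0.06}
    - {"xyz":[-0.0227,0.0871,-0.004],"dr":[0,0,0],"claw":-0.06}

```text
time: 3.25
ee_pos: [0.5469, 0.1237, 0.0243]
orientation: [-0.0, 0.791, -0.611, -0.0]
force: [0.4, -1.4, 2.0]
opening: 0.0399
grasp_force: 1.1
```

Request:
move_arm:
  series:
    - {"xyz":[0,0,0],"dr":[0,0,0],"claw":-0.06}
    - {"xyz":[0,0,0],"dr":[0,0,0],"claw":-0.06}
    - {"xyz":[0,0,0],"dr":[0,0,0],"claw":-0.06}

```text
time: 3.55
ee_pos: [0.547, 0.1225, 0.0239]
orientation: [0.0, 0.791, -0.612, -0.0]
force: [-0.5, 0.7, -0.8]
opening: 0.0401
grasp_force: 0.0
```

Run:
```python
from h import *
st()
b=capture("scene");b=cv2.resize(b[170:260,290:420],(780,540),interpolation=cv2.INTER_CUBIC)
cv2.imwrite("pics/p3.png",b[...,::-1])
```

```text
t 3.55 stand xy [-0.     -0.0678] z 0.0239 toolY angle -2.8876 open 0.0401198710323004 F [-0.32381106  0.77506226] -0.7665369095178549
```

View pics/p3.png

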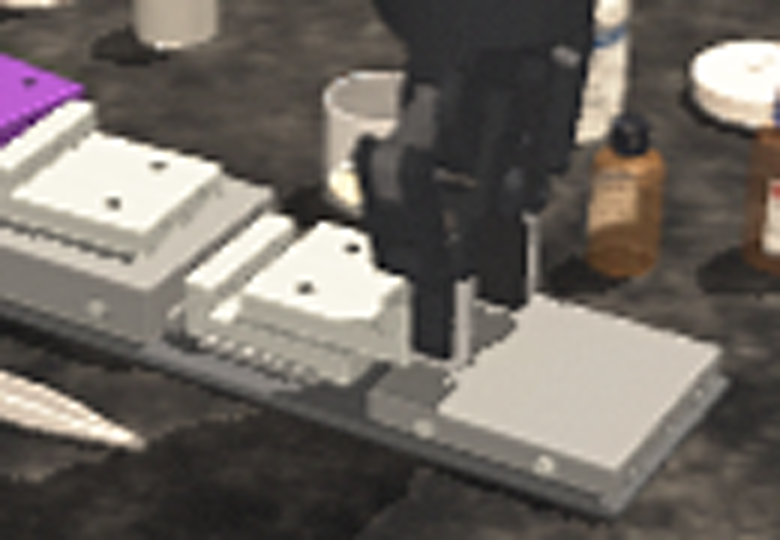

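Request:
move_arm:
  series:
    - {"xyz":[-0.0015,0.0058,0],"dr":[0,0,0],"claw":-0.06}
    - {"xyz":[-0.003,0.0116,0],"dr":[0,0,0],"claw":-0.06}
    - {"xyz":[-0.003,0.0116,0],"dr":[0,0,0],"claw":-0.06}
    - {"xyz":[-0.003,0.0116,0],"dr":[0,0,0],"claw":-0.06}

```text
time: 4.0
ee_pos: [0.5457, 0.1284, 0.0243]
orientation: [-0.0, 0.791, -0.612, -0.0]
force: [-0.6, 0.0, 0.5]
opening: 0.0407
grasp_force: 0.0
```

Run:
```python
from h import *
st()
# corner in previous picture, height of b's top
print(M.T@(ray("scene",[(290+245/6-.4,170+290/6-.4)],.030)[0]-t), M.T@(ray("scene",[(290+205/6,170+315/6)],.030)[0]-t))
```

```text
t 4.0 stand xy [ 0.0003 -0.0617] z 0.0243 toolY angle -2.8874 open 0.04065763915525956 F [-0.55674095  0.16935004] 0.49872005981821116
[-0.026612    0.01188169] [-0.04973077  0.01321982]
```

Request:
move_arm:
  series:
    - {"xyz":[-0.0008,0.0029,0],"dr":[0,0,0],"claw":-0.06}
    - {"xyz":[-0.0015,0.0058,0],"dr":[0,0,0],"claw":-0.06}
    - {"xyz":[-0.0015,0.0058,0],"dr":[0,0,0],"claw":-0.06}

```text
time: 4.3
ee_pos: [0.5449, 0.1313, 0.0243]
orientation: [0.0, 0.791, -0.612, -0.0]
force: [0.2, -0.7, -0.2]
opening: 0.0402
grasp_force: 0.3
```

Request:
move_arm:
  series:
    - {"xyz":[-0.0005,0.0019,0],"dr":[0,0,0],"claw":-0.06}
    - {"xyz":[-0.0005,0.0019,0],"dr":[0,0,0],"claw":-0.06}
    - {"xyz":[-0.0005,0.0019,0],"dr":[0,0,0],"claw":-0.06}

```text
time: 4.6
ee_pos: [0.5447, 0.1322, 0.0243]
orientation: [0.0, 0.791, -0.612, -0.0]
force: [-0.0, -0.4, 0.2]
opening: 0.0401
grasp_force: 0.3
```

Request:
move_arm:
  series:
    - {"xyz":[-0.0005,0.0019,0],"dr":[0,0,0],"claw":-0.06}
    - {"xyz":[-0.0005,0.0019,0],"dr":[0,0,0],"claw":-0.06}
    - {"xyz":[-0.0005,0.0019,0],"dr":[0,0,0],"claw":-0.06}

```text
time: 4.9
ee_pos: [0.5444, 0.1331, 0.0242]
orientation: [0.0, 0.791, -0.612, -0.0]
force: [0.8, -0.3, -0.2]
opening: 0.0402
grasp_force: 0.4
```

Run:
```python
from h import *
st()
```

```text
t 4.9 stand xy [ 0.0002 -0.0569] z 0.0242 toolY angle -2.8876 open 0.04015506383266865 F [ 0.70031728 -0.5038731 ] -0.2106716663106311
```

Request:
move_arm:
  series:
    - {"xyz":[-0.0005,0.0019,0],"dr":[0,0,0],"claw":-0.06}
    - {"xyz":[-0.0005,0.0019,0],"dr":[0,0,0],"claw":-0.06}
    - {"xyz":[-0.0005,0.0019,0],"dr":[0,0,0],"claw":-0.06}

```text
time: 5.2
ee_pos: [0.5442, 0.1339, 0.0243]
orientation: [0.0, 0.791, -0.612, 0.0]
force: [0.5, -2.1, -0.5]
opening: 0.04
grasp_force: 1.1
```

Request:
move_arm:
  series:
    - {"xyz":[-0.0005,0.0019,0],"dr":[0,0,0],"claw":-0.06}
    - {"xyz":[-0.0005,0.0019,0],"dr":[0,0,0],"claw":-0.06}
    - {"xyz":[-0.0005,0.0019,0],"dr":[0,0,0],"claw":-0.06}

```text
time: 5.5
ee_pos: [0.5439, 0.1349, 0.0243]
orientation: [0.0, 0.791, -0.612, 0.0]
force: [0.9, -3.2, 0.0]
opening: 0.0399
grasp_force: 1.3
```

Run:
```python
from h import *
st()
b=capture("scene");b=cv2.resize(b[170:260,290:420],(780,540),interpolation=cv2.INTER_CUBIC)
cv2.imwrite("pics/p4.png",b[...,::-1])
```

```text
t 5.5 stand xy [ 0.0002 -0.055 ] z 0.0243 toolY angle -2.8876 open 0.03990307680673628 F [ 0.01698231 -3.31421098] 0.03688402705216584
```

View pics/p4.png

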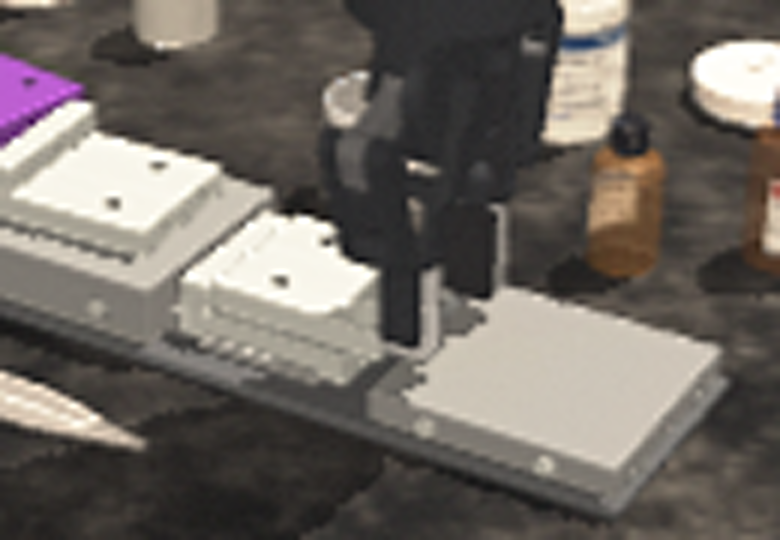

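b's free end now meets a's lip: the contact force is about 3 N and no gap is visible. Next I back off and cross to the high deck.

Request:
move_arm:
  series:
    - {"xyz":[0.0076,-0.029,0],"dr":[0,0,0],"claw":-0.06}
    - {"xyz":[0.0076,-0.029,0.02],"dr":[0,0,0],"claw":-0.06}
    - {"xyz":[0.0076,-0.029,0.1],"dr":[0,0,0],"claw":-0.06}
    - {"xyz":[0.0076,-0.029,0.19],"dr":[0,0,0],"claw":-0.06}

```text
time: 5.95
ee_pos: [0.5469, 0.1198, 0.1193]
orientation: [0.001, 0.791, -0.612, -0.001]
force: [1.6, 1.3, 1.0]
opening: 0.0404
grasp_force: 0.0
```

Request:
move_arm:
  series:
    - {"xyz":[-0.11,0.422,0],"dr":[0,0,0],"claw":-0.06}
    - {"xyz":[-0.11,0.422,0],"dr":[0,0,0],"claw":-0.06}
    - {"xyz":[-0.11,0.422,0],"dr":[0,0,0],"claw":-0.06}
    - {"xyz":[-0.11,0.422,0],"dr":[0,0,0],"claw":-0.06}
    - {"xyz":[-0.11,0.422,0],"dr":[0,0,0],"claw":-0.06}

```text
time: 6.45
ee_pos: [0.4915, 0.335, 0.1197]
orientation: [-0.001, 0.792, -0.611, -0.0]
force: [0.1, 0.8, 0.0]
opening: 0.0401
grasp_force: 0.0
```

Run:
```python
from h import *
st();go(0.0005,.150,.037)
a=capture("top")
a=cv2.resize(a[110:260,255:430],(700,600),interpolation=cv2.INTER_CUBIC)
cv2.imwrite("pics/p5.png",a[...,::-1])
```

```text
t 6.45 stand xy [-1.000e-04  1.519e-01] z 0.1197 toolY angle -2.8846 open 0.04006726380736055 F [0.345293   0.78096601] 0.0425981374556903
need share [ 0.0021 -0.0033 -0.1654]
```

View pics/p5.png

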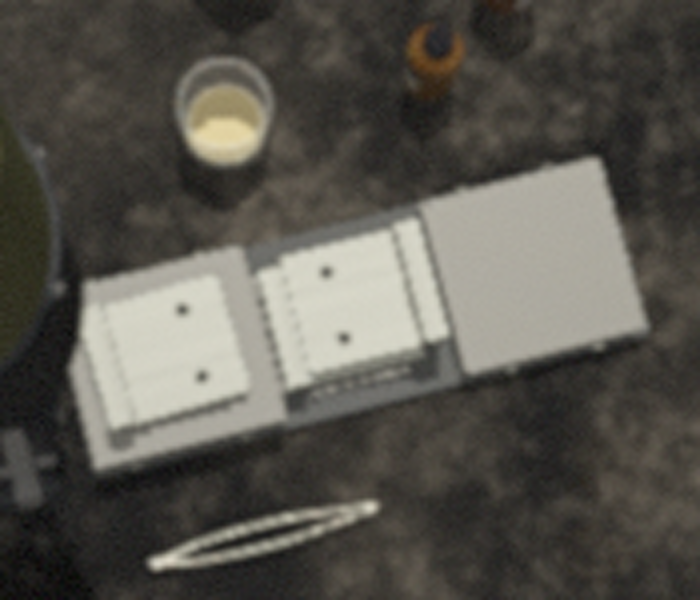

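Run:
```python
from h import *
np.set_printoptions(precision=4,suppress=True)
G=lambda u,z:(ray("top",crop(u),z)-t)@M
print("b lip outer",G([(418,217),(450,337)],.042),"free",G([(280,262),(306,378)],.030),"a lip outer",G([(258,270),(288,390)],.030))
print("b lip inner",G([(394,224),(427,345)],.042), "c free",G([(218,274),(250,390)],.043))
```

```text
b lip outer [[ 0.0355 -0.0456]
 [-0.0256 -0.0452]] free [[ 0.0329  0.0248]
 [-0.0262  0.027 ]] a lip outer [[ 0.0318  0.0364]
 [-0.0297  0.0371]]
b lip inner [[ 0.0351 -0.0333]
 [-0.0266 -0.0333]] c free [[ 0.0326  0.0563]
 [-0.0264  0.0554]]
```

Request:
move_arm:
  series:
    - {"xyz":[0.0021,-0.0033,-0.1],"dr":[0,0,0],"claw":-0.06}
    - {"xyz":[0.0021,-0.0033,-0.165],"dr":[0,0,0],"claw":-0.06}
    - {"xyz":[0.0021,-0.0033,-0.165],"dr":[0,0,0],"claw":-0.06}
    - {"xyz":[0.0021,-0.0033,-0.165],"dr":[0,0,0],"claw":-0.06}

```text
time: 6.9
ee_pos: [0.4945, 0.3294, 0.0381]
orientation: [-0.0, 0.791, -0.612, 0.0]
force: [0.7, 0.3, 1.1]
opening: 0.0404
grasp_force: 0.0
```

```bash
python3 -c "
from h import *
st();go(0.0005,.105,.037);go(0.0005,.06,.037)"
```

```text
t 6.9 stand xy [0.0013 0.1457] z 0.0381 toolY angle -2.8878 open 0.04035130861370027 F [0.77179243 0.12225758] 1.0604309343873428
need share [ 0.0189 -0.0792 -0.0022]
need share [ 0.0416 -0.1663 -0.0022]
```

Request:
move_arm:
  series:
    - {"xyz":[0.004,-0.0194,-0.002],"dr":[0,0,0],"claw":-0.06}
    - {"xyz":[0.009,-0.0387,-0.002],"dr":[0,0,0],"claw":-0.06}
    - {"xyz":[0.014,-0.0581,-0.002],"dr":[0,0,0],"claw":-0.06}
    - {"xyz":[0.019,-0.0774,-0.002],"dr":[0,0,0],"claw":-0.06}
    - {"xyz":[0.024,-0.0968,-0.002],"dr":[0,0,0],"claw":-0.06}

```text
time: 7.4
ee_pos: [0.5062, 0.2807, 0.0364]
orientation: [-0.001, 0.791, -0.612, -0.0]
force: [-1.4, 2.0, 1.4]
opening: 0.0405
grasp_force: 1.1
```

Request:
move_arm:
  series:
    - {"xyz":[0.005,-0.0194,0],"dr":[0,0,0],"claw":-0.06}
    - {"xyz":[0.0101,-0.0387,0],"dr":[0,0,0],"claw":-0.06}
    - {"xyz":[0.0151,-0.0581,0],"dr":[0,0,0],"claw":-0.06}
    - {"xyz":[0.0151,-0.0581,0],"dr":[0,0,0],"claw":-0.06}
    - {"xyz":[0.0151,-0.0581,0],"dr":[0,0,0],"claw":-0.06}

```text
time: 7.9
ee_pos: [0.5132, 0.2516, 0.0352]
orientation: [0.001, 0.791, -0.612, -0.0]
force: [0.1, -0.4, -0.2]
opening: 0.0401
grasp_force: 0.0
```

Run:
```python
from h import *
st();go(0.0005,.053,.036)
a=capture("scene");cv2.imwrite("pics/s6.png",cv2.resize(a[170:260,270:400],(780,540),interpolation=cv2.INTER_CUBIC)[...,::-1])
```

```text
t 7.9 stand xy [-0.0002  0.0656] z 0.0352 toolY angle -2.8884 open 0.04005164254803894 F [ 0.01953211 -0.38768201] -0.22023806238064472
need share [ 0.0077 -0.0241  0.0016]
```

View pics/s6.png

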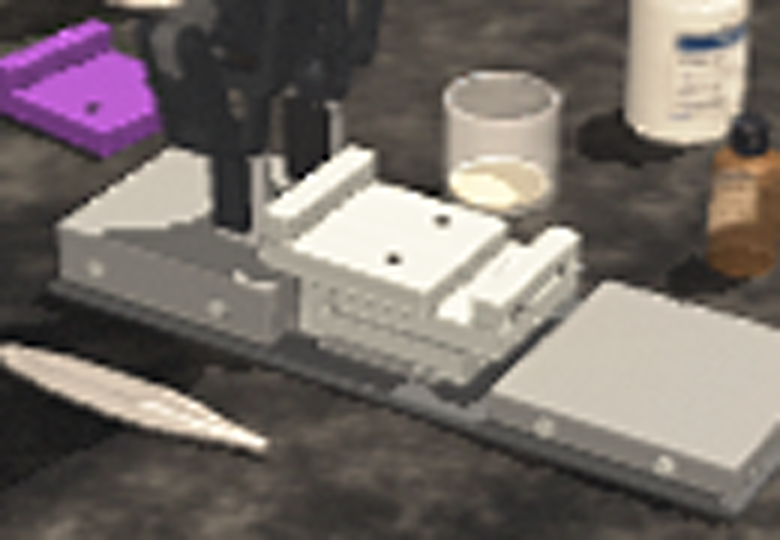

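c's free end (crop pixel 437,290) is still short of b's lip (inner top corner at about 475,300), and the pile is flat.

Run:
```python
from h import *
c=lambda u:(np.array(u)/6+[270-.4,170-.4])
print("c free",(ray("scene",c([(437,290),(508,228)]),.042)-t)@M)
print("b lip inner top near, outer top near",(ray("scene",c([(473,300),(508,326),(580,240)]),.042)-t)@M)
```

```text
c free [[-0.03053435 -0.0206852 ]
 [ 0.02138432 -0.02030294]]
b lip inner top near, outer top near [[-0.02991888 -0.03495794]
 [-0.03877797 -0.0539154 ]
 [ 0.02707813 -0.04709341]]
```

Request:
move_arm:
  series:
    - {"xyz":[0.004,-0.0116,0],"dr":[0,0,0],"claw":-0.06}
    - {"xyz":[0.007,-0.0232,0],"dr":[0,0,0],"claw":-0.06}
    - {"xyz":[0.007,-0.0232,0],"dr":[0,0,0],"claw":-0.06}
    - {"xyz":[0.007,-0.0232,0],"dr":[0,0,0],"claw":-0.06}
    - {"xyz":[0.007,-0.0232,0],"dr":[0,0,0],"claw":-0.06}

```text
time: 8.45
ee_pos: [0.5169, 0.2408, 0.0358]
orientation: [0.0, 0.791, -0.612, 0.0]
force: [0.4, 0.5, 0.2]
opening: 0.0404
grasp_force: 0.0
```

Run:
```python
from h import *
st();go(0.0005,.0485,.036)
```

```text
t 8.45 stand xy [0.0007 0.0542] z 0.0358 toolY angle -2.8876 open 0.04039414881996956 F [0.5464258  0.39953238] 0.24654280504700893
need share [ 0.0025 -0.0112  0.0004]
```

```bash
cat >> h.py <<'E'
def prof(n,z=.042,x0=-.022,x1=.022,ys=np.arange(-.006,-.064,-.001)):
    g=np.mean([capture(n).mean(2) for _ in range(2)],0).astype(np.float32)
    out=[]
    for y in ys:
        X=np.linspace(x0,x1,40);P=np.c_[np.c_[X,0*X+y]@M.T+t,0*X+z];p=proj(n,P).astype(np.float32)
        out.append(cv2.remap(g,p[:,:1],p[:,1:],cv2.INTER_LINEAR).mean())
    print(n,[(int(round(y*1000)),int(v)) for y,v in zip(ys,out)])
E
python3 - <<'E'
from h import *
st();prof("scene",x0=-.02,x1=.02);prof("top",x0=.005,x1=.025)
E
```

```text
t 8.45 stand xy [0.0007 0.0542] z 0.0358 toolY angle -2.8876 open 0.04039414881996956 F [0.5464258  0.39953238] 0.24654280504700893
scene [(-6, 210), (-7, 207), (-8, 210), (-9, 219), (-10, 229), (-11, 237), (-12, 241), (-13, 243), (-14, 243), (-15, 243), (-16, 243), (-17, 243), (-18, 243), (-19, 243), (-20, 243), (-21, 243), (-22, 243), (-23, 244), (-24, 244), (-25, 246), (-26, 246), (-27, 240), (-28, 225), (-29, 203), (-30, 179), (-31, 167), (-32, 176), (-33, 201), (-34, 223), (-35, 236), (-36, 240), (-37, 241), (-38, 242), (-39, 242), (-40, 242), (-41, 244), (-42, 244), (-43, 241), (-44, 229), (-45, 210), (-46, 187), (-47, 169), (-48, 159), (-49, 153), (-50, 151), (-51, 155), (-52, 164), (-53, 168), (-54, 164), (-55, 155), (-56, 146), (-57, 138), (-58, 131), (-59, 124), (-60, 116), (-61, 107), (-62, 99), (-63, 92)]
top [(-6, 58), (-7, 62), (-8, 67), (-9, 74), (-10, 81), (-11, 86), (-12, 92), (-13, 98), (-14, 105), (-15, 115), (-16, 127), (-17, 143), (-18, 160), (-19, 176), (-20, 189), (-21, 200), (-22, 208), (-23, 214), (-24, 217), (-25, 218), (-26, 218), (-27, 215), (-28, 209), (-29, 198), (-30, 185), (-31, 173), (-32, 169), (-33, 176), (-34, 189), (-35, 202), (-36, 209), (-37, 213), (-38, 215), (-39, 216), (-40, 216), (-41, 216), (-42, 214), (-43, 206), (-44, 192), (-45, 171), (-46, 151), (-47, 142), (-48, 146), (-49, 159), (-50, 171), (-51, 178), (-52, 180), (-53, 180), (-54, 180), (-55, 179), (-56, 179), (-57, 180), (-58, 180), (-59, 179), (-60, 179), (-61, 179), (-62, 179), (-63, 179)]
```

c's edge is at about −29.3 mm and b's inner lip edge at about −33 mm, so the gap is about 3.5 mm. I'll close a bit more of it slowly.

Request:
move_arm:
  series:
    - {"xyz":[0.0005,-0.0019,0],"dr":[0,0,0],"claw":-0.06}
    - {"xyz":[0.001,-0.0039,0],"dr":[0,0,0],"claw":-0.06}
    - {"xyz":[0.0015,-0.0058,0],"dr":[0,0,0],"claw":-0.06}
    - {"xyz":[0.002,-0.0077,0],"dr":[0,0,0],"claw":-0.06}
    - {"xyz":[0.0023,-0.0087,0],"dr":[0,0,0],"claw":-0.06}

```text
time: 9.15
ee_pos: [0.518, 0.2364, 0.0358]
orientation: [0.0, 0.791, -0.612, -0.0]
force: [-0.7, 0.6, -0.1]
opening: 0.0398
grasp_force: 0.4
```

Run:
```python
from h import *
st();prof("scene",x0=-.02,x1=.02,ys=np.arange(-.025,-.05,-.001));prof("top",x0=.005,x1=.025,ys=np.arange(-.025,-.05,-.001))
```

```text
t 9.15 stand xy [0.0007 0.0497] z 0.0358 toolY angle -2.8876 open 0.03978182937526125 F [-0.50895933  0.77162379] -0.12403992716718439
scene [(-25, 243), (-26, 243), (-27, 243), (-28, 243), (-29, 243), (-30, 241), (-31, 235), (-32, 230), (-33, 230), (-34, 233), (-35, 236), (-36, 239), (-37, 240), (-38, 241), (-39, 241), (-40, 242), (-41, 243), (-42, 244), (-43, 241), (-44, 230), (-45, 210), (-46, 187), (-47, 169), (-48, 159), (-49, 153)]
top [(-25, 159), (-26, 175), (-27, 189), (-28, 199), (-29, 205), (-30, 206), (-31, 202), (-32, 197), (-33, 194), (-34, 198), (-35, 204), (-36, 209), (-37, 212), (-38, 214), (-39, 215), (-40, 216), (-41, 216), (-42, 214), (-43, 206), (-44, 193), (-45, 171), (-46, 151), (-47, 142), (-48, 146), (-49, 159)]
```

The gap is nearly closed and b hasn't moved. I'll retract and check the rest numerically.

Request:
move_arm:
  series:
    - {"xyz":[-0.005,0.0194,0],"dr":[0,0,0],"claw":-0.06}
    - {"xyz":[-0.0126,0.0484,0.01],"dr":[0,0,0],"claw":-0.06}
    - {"xyz":[-0.0126,0.0484,0.1],"dr":[0,0,0],"claw":-0.06}
    - {"xyz":[-0.0126,0.0484,0.2],"dr":[0,0,0],"claw":-0.06}
    - {"xyz":[-0.0126,0.0484,0.25],"dr":[0,0,0],"claw":-0.06}

```text
time: 9.85
ee_pos: [0.5128, 0.2623, 0.1666]
orientation: [-0.003, 0.791, -0.611, 0.001]
force: [-0.0, 0.0, 1.0]
opening: 0.04
grasp_force: 0.0
```

Request:
move_arm:
  series:
    - {"xyz":[-0.08,0.3,0.1],"dr":[0,0,0],"claw":-0.06}
    - {"xyz":[-0.08,0.3,0.1],"dr":[0,0,0],"claw":-0.06}
    - {"xyz":[-0.08,0.3,0.1],"dr":[0,0,0],"claw":-0.06}
    - {"xyz":[-0.08,0.3,0.1],"dr":[0,0,0],"claw":-0.06}
    - {"xyz":[-0.08,0.3,0.1],"dr":[0,0,0],"claw":-0.06}

```text
time: 10.35
ee_pos: [0.4705, 0.4135, 0.2113]
orientation: [-0.0, 0.792, -0.611, -0.0]
force: [-0.2, -0.6, -0.5]
opening: 0.0399
grasp_force: 0.0
```

Run:
```python
from h import *
st();ys=np.arange(-.025,-.05,-.001)
for a,b in((-.02,-.01),(.015,.025)):
    prof("scene",x0=a,x1=b,ys=ys);prof("top",x0=a,x1=b,ys=ys)
# c lip outer edge (z .054) and sides of c foot (z .042), from the top view
prof("top",z=.054,x0=-.02,x1=.02,ys=np.arange(.048,.028,-.001))
g=capture("top").mean(2).astype(np.float32)
for nm,z,y0,y1 in(("c foot",.042,-.02,.015),("c lip",.054,.028,.036),("b lip",.042,-.043,-.036)):
    o=[]
    for x in np.r_[np.arange(-.036,-.022,.001),np.arange(.024,.042,.001)]:
        Y=np.linspace(y0,y1,30);p=proj("top",np.c_[np.c_[0*Y+x,Y]@M.T+t,0*Y+z]).astype(np.float32)
        o.append((int(round(x*1000)),int(cv2.remap(g,p[:,:1],p[:,1:],1).mean())))
    print(nm,o)
```

```text
t 10.35 stand xy [-0.0007  0.2331] z 0.2113 toolY angle -2.8843 open 0.03994580914233453 F [-0.34260582 -0.53817963] -0.5340603433622049
scene [(-25, 244), (-26, 244), (-27, 244), (-28, 244), (-29, 245), (-30, 246), (-31, 241), (-32, 234), (-33, 231), (-34, 232), (-35, 236), (-36, 240), (-37, 242), (-38, 243), (-39, 243), (-40, 244), (-41, 245), (-42, 247), (-43, 246), (-44, 237), (-45, 219), (-46, 195), (-47, 173), (-48, 162), (-49, 159)]
top [(-25, 213), (-26, 213), (-27, 213), (-28, 212), (-29, 210), (-30, 206), (-31, 200), (-32, 194), (-33, 191), (-34, 196), (-35, 201), (-36, 206), (-37, 210), (-38, 212), (-39, 213), (-40, 213), (-41, 213), (-42, 211), (-43, 204), (-44, 190), (-45, 169), (-46, 148), (-47, 137), (-48, 142), (-49, 155)]
scene [(-25, 241), (-26, 241), (-27, 242), (-28, 245), (-29, 247), (-30, 246), (-31, 240), (-32, 231), (-33, 226), (-34, 230), (-35, 236), (-36, 240), (-37, 242), (-38, 243), (-39, 244), (-40, 245), (-41, 245), (-42, 245), (-43, 241), (-44, 231), (-45, 215), (-46, 195), (-47, 173), (-48, 152), (-49, 136)]
top [(-25, 216), (-26, 217), (-27, 217), (-2
[... 894 characters left out ...]
, (-33, 86), (-32, 108), (-31, 138), (-30, 167), (-29, 190), (-28, 203), (-27, 209), (-26, 210), (-25, 209), (-24, 208), (-23, 208), (24, 212), (25, 214), (26, 214), (27, 212), (28, 207), (29, 194), (30, 174), (31, 152), (32, 131), (33, 118), (34, 113), (35, 112), (36, 113), (37, 114), (38, 113), (39, 110), (40, 106), (41, 103)]
b lip [(-36, 109), (-35, 108), (-34, 105), (-33, 103), (-32, 102), (-31, 101), (-30, 98), (-29, 96), (-28, 97), (-27, 107), (-26, 128), (-25, 155), (-24, 181), (-23, 198), (24, 213), (25, 213), (26, 213), (27, 212), (28, 211), (29, 211), (30, 212), (31, 213), (32, 212), (33, 207), (34, 196), (35, 178), (36, 157), (37, 136), (38, 122), (39, 116), (40, 112), (41, 107)]
```

```bash
python3 -c "
from plant import finish_job
print(finish_job())"
```

```text
the job is handed in; nothing more can be done
None
```

The three brackets are piled in alternating directions and the job is handed in at about 10.5 s; the verdict did not come back. My last measurements put each free end within about 1 mm of the lip it meets and the sides within about 5 mm. The edges looked square, and the arm never came near the jar, bottle or forceps.

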